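# Refill the soap rod over the shower bench

### The arm

A 6-joint arm with a two-finger parallel gripper is mounted at the origin on the work surface. World frame = base frame: x ahead of the robot, y to its left, z up, the work surface at z = 0. Lengths are in m, angles in rad, forces in N, time in s.
With the tool pointing down it reaches from about 0.3 to 0.875 m from the base axis. Payload 6.4 kg.
Tool frame: the origin (TCP) lies midway between the tips of the shut fingers; the grasp point (between the pads) lies 19 mm behind it; z points along the fingers, y is the line along which they close (so a half turn about z gives the same grasp; the last joint's range is limited). The gripper opens to 85 mm and grips with 20 to 120 N. Pads are 22 mm wide; open, the fingers measure 114 mm over their backs; the gripper's body (76 mm by 85 mm) begins 54 mm behind the grasp point. The pads swing forward as they close: fully open they stand 13 mm farther back than shut.
Start: joints at [-1.432, 0.181, 1.607, -0, 1.354, -0.206], TCP at [0.194, -0.541, 0.231] pointing down, gripper open.
Joint ranges: [-2.99, 2.99], [-0.89, 2.07], [0.3, 2.58], [-1.14, 4.28], [0, 2.63], [-3.12, 3.12]. Speed limits (rad/s): [2.57, 2.57, 3.01, 3.14, 3.14, 3.14].

### API

Orientations are given as a unit quaternion [w, x, y, z].
In Python, from bench import sensors, vision, ctrl gives the robot as it stands.
- The arm moves only by the tool carry_out, never from a script. Its argument "deltas" is text: rows parted by semicolons, each of 7 numbers parted by spaces: the shift along the tool's x, y, z in mm, then the turn, a rotation vector about the tool's x, y, z in rad, then the closure, from 0 (fully open) to 1 (shut). In form: tx ty tz ax ay az claw; .... A call has 1 to 12 rows; each row is the pose to reach, as a shift and turn from the pose commanded when the call began, along the tool's axes at that moment; what a row does not reach only later rows make up. A row lasts 1/8 s, in which the tool goes at most 62.5 mm and 10.7 degrees, less where a joint would pass 70% of its speed; a pose out of reach is approached as far as the arm can. A call with a gripper value outside its range is refused whole. The fingers move at their own pace and stop on an object; the grip force is fixed at half the most. Time passes only in rows, so rows that repeat a pose let the fingers close. It gives the time, the measured TCP pose, the force, the opening and the grip force at its end, in the units of the state.
- sensors.get_obs(): the state, without advancing time (a new reading comes with each control period).
- vision.camera(name): name is "scene" or "top" or "wrist"; returns the picture (384x512x3 uint8, blue, green, red); there is no depth.
- vision.camera_model(name): a dict with "K" (3x3 intrinsics, pixels), "k1" (the pictures are not rectified: a ray, as slopes to the right and down, at radius r is drawn at 1 + k1 r^2 times it, then the intrinsics apply), "extrinsics" (4x4, takes a point from world to camera coordinates); the wrist camera has in their place "hand_eye" (4x4, takes a point from camera to tool coordinates, whose origin is the TCP and whose axes are the flange's). Camera axes: x right, y down, z forward; pixel columns grow to the right and rows downward; lengths in m; the calibration is good to about 2 mm. A picture is of the moment at which its call begins: read the wrist's pose just before it. camera_model takes no time and is no camera call.
- ctrl.hand_in(): hands the job in; it is judged then, once.
The state is a dict: "time_s": time; "q": joint angles; "dq": joint speeds; "joint_efforts": joint torques, N m; "eef_pos": TCP position; "eef_rot": TCP orientation; "wrist_force": force on the tool from outside, world axes, zero at the start; "torque": the same for the moment, N m; "opening": opening from 0.0 (shut) to 1.0 (fully open); "grasp_force": force on a finger pad.
Only numpy, scipy, OpenCV 4.12 (cv2) and the standard library are available. Lean on these libraries where they do the work, as an engineer would, in place of code of your own. Each camera call takes 0.05 s, during which the arm holds its last target. There are 200 camera calls.

### The job

Refill the steel soap holder: thread the block of soap with the hole through it onto the horizontal rod, all the way back to the disc, then fit the square metal end cap on the rod with its open end first, pushed right up to the soap. Let go of both and leave the solid block of soap, which has no hole, where it is.

Things in the scene. Friction and masses are not known exactly. Their poses are not given: they have to be found in the camera images.
- rod_root (a point): Fixed steel soap holder: low foot plate, slim post, and from the post a horizontal rod 12 mm in diameter whose free end points towards the robot, within 0.35 rad. A 40 mm disc sits at its root. This point: on the rod's axis at the disc's face, 125 mm above the bench; x along the rod towards the post (free end at x = -99 mm), z up. The post ends 12 mm above the rod's axis.
- soap_center (a point): Loose block of cream soap with a 30 mm round hole right through, hole level; 60 mm long along the hole, 58 mm wide, 58 mm high, about 165 g. This point: its centre, on the hole's axis, 29 mm above its underside; x along the hole (within 0.5 rad of world x), y across it (grip across y), z up. Same either way round.
- cap_center (a point): Loose square aluminium end cap, 46 x 46 mm, 47 mm long, about 180 g, its round blind hole level: 29 mm wide, 40 mm deep, open at +x, closed at -x. This point: its centre, on the hole's axis, 23 mm above its underside; x along the hole towards the open end (within 0.5 rad of world +x), y across (grip across y), z up. Fully on, its open face touches the soap and the soap the disc.
- bar_center (a point): Loose solid block of the same cream-coloured soap, without a hole, 60 x 58 x 58 mm: not needed, to be left where it is. This point is its centre, z up.
Things that resemble listed ones, but are neither listed nor needed, are in the scene too. What is shaped like the part that bears soap_center but black or pink is not meant. Of the things that look like the part that bears cap_center, the smaller one is meant.

How it is judged:
On the way, in this order (a step that is already met when the one before it is completed fails the run):
1. the holed soap is threaded on the rod, back to within 15 mm of the disc (x of soap_center in the frame of rod_root between -0.045 and -0.02 m and y of soap_center in the frame of rod_root between -0.015 and 0.015 m and z of soap_center in the frame of rod_root between -0.015 and 0.015 m), for 0.2 s.
2. then the end cap is on the rod, within 14 mm of fully on (x of cap_center in the frame of rod_root between -0.0975 and -0.07 m and y of cap_center in the frame of rod_root between -0.015 and 0.015 m and z of cap_center in the frame of rod_root between -0.015 and 0.015 m), for 0.2 s.
At the end, for the whole second after the job is handed in: The holed soap hangs on the rod within 15 mm of the disc and the end cap is on the rod's end within 14 mm of its full-on place, both centres within 15 mm of the rod's axis to the side and in height and both in line with the rod within 20 degrees; the solid soap is within 40 mm of where it began (all of step 1 and all of step 2 and angle between the x axis of each of soap_center, cap_center and the x axis of rod_root, either way round below 0.35 rad and distance of bar_center from where it was at the start of the episode below 0.04 m); the robot touches nothing.
It fails at once if the solid block of soap is displaced by more than 40 mm (distance of bar_center from where it was at the start of the episode above 0.04 m).
It also fails if it takes over 64 s, if anything falls off the work surface, if the arm or the gripper's body presses on something with over 40 N, if the wrist force passes 120 N, or if a joint passes its speed limit or range.

## Working session

There is one attempt and no reset: what is moved stays moved. The work goes in short steps, Python scripts to look and compute and a tool call to move; the robot and the scene stay as the last step left them, time stands still between calls to the robot, and variables do not carry over. Pictures are saved under pics/ and viewed, at most 10 in all, crops included, and the job is handed in when it is done.

Besides the shell and the picture viewer there is one more tool, called after "Emit:" as name(argument=value, ...), one argument or row to a line, values as JSON. carry_out: Moves the arm, as the interface text tells. Its arguments: {"type":"object","properties":{"deltas":{"type":"string"}},"required":["deltas"]}

```bash
mkdir -p pics; cat > h.py <<'E'
import numpy as np, cv2, json
from bench import sensors, vision, ctrl
from scipy.spatial.transform import Rotation as R
def snap(n,f):
    im=vision.camera(n); cv2.imwrite('pics/'+f,im); return im
def Rt(q): return R.from_quat([q[1],q[2],q[3],q[0]])
E
python3 - <<'E'
from h import *
o=sensors.get_obs(); print(o)
for n in("scene","top","wrist"):
    snap(n,n+"0.png"); print(n,{k:np.round(v,4).tolist() for k,v in vision.camera_model(n).items() if k in('K','k1','extrinsics','hand_eye')})
E
```

```text
{'time_s': 0.0, 'q': array([-1.43229039e+00,  1.81512340e-01,  1.60805432e+00,  5.41797650e-06,
        1.35380696e+00, -2.06308865e-01]), 'dq': array([-0.00204841,  0.00026534, -0.00029898, -0.00136994, -0.00071007,
        0.00025326]), 'joint_efforts': array([-3.05517795e-03, -4.44877410e+01, -3.51342523e+01, -3.94101071e-04,
        8.95344507e-03, -1.31548046e-05]), 'eef_pos': array([ 0.19429501, -0.54056739,  0.23037792]), 'eef_rot': array([-8.89878602e-04,  9.85174331e-01,  1.71553909e-01,  3.28262137e-05]), 'wrist_force': array([-0.26756678, -0.10382724,  0.2413511 ]), 'torque': array([-0.01727657, -0.03452472,  0.0026749 ]), 'grasp_force': 0.0, 'opening': 0.9998988746877006}
scene {'K': [[441.9274, 0.0, 259.759], [0.0, 441.9274, 182.9925], [0.0, 0.0, 1.0]], 'k1': -0.1574, 'extrinsics': [[0.5333, 0.8458, 0.0146, -0.278], [0.6618, -0.4064, -0.6299, -0.274], [-0.5269, 0.3456, -0.7765, 1.642], [0.0, 0.0, 0.0, 1.0]]}
top {'K': [[439.7447, 0.0, 260.5268], [0.0, 439.7447, 190.647], [0.0, 0.0, 1.0]], 'k1': -0.0222, 'extrinsics': [[-0.004, -1.0, -0.0065, 0.0146], [-0.9885, 0.0049, -0.1514, 0.5179], [0.1515, 0.0058, -0.9884, 1.1588], [0.0, 0.0, 0.0, 1.0]]}
wrist {'K': [[308.1809, 0.0, 253.49], [0.0, 308.1809, 194.0657], [0.0, 0.0, 1.0]], 'k1': -0.0823, 'hand_eye': [[-0.0001, -0.9534, -0.3017, 0.0773], [1.0, -0.0001, -0.0, -0.0003], [-0.0, -0.3017, 0.9534, -0.142], [0.0, 0.0, 0.0, 1.0]]}
```

View pics/top0.png

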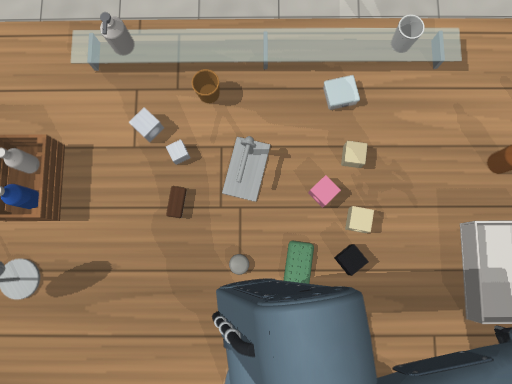

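View pics/scene0.png

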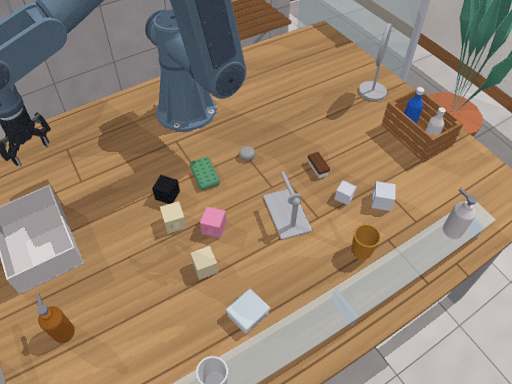

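The top view shows two cream blocks, at (355,154) and (361,219), plus a pink one at (325,190) and a black one at (351,259). There are two square caps, at (177,152) (the smaller) and (145,123). The holder is at about (247,165). In the scene view the cream blocks are at (204,262) and (173,217), and the caps at (346,193) and (384,196). I'll take a close crop to tell them apart.

```bash
python3 - <<'E'
import cv2,numpy as np
s=cv2.imread('pics/scene0.png');t=cv2.imread('pics/top0.png')
f=lambda im,x,y,w,h:cv2.resize(im[y:y+h,x:x+w],(400,300),interpolation=cv2.INTER_CUBIC)
cv2.imwrite('pics/c1.png',np.vstack([np.hstack([f(s,148,196,108,81),f(s,300,160,108,81)]),np.hstack([f(t,310,130,108,108*3//4),f(t,200,130,92,69)])]))
E
```

```text
(no output)
```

View pics/c1.png

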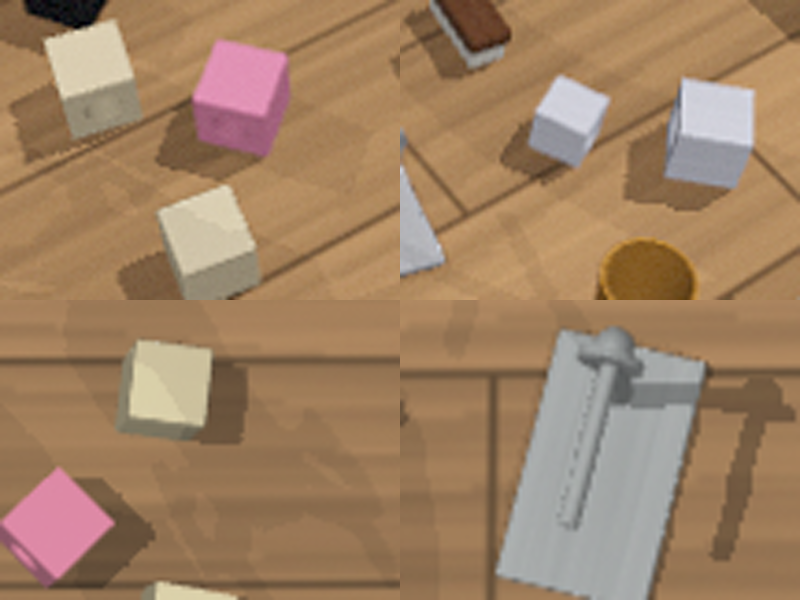

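The cream block at scene (173,217) / top (361,219) shows a dark hole spot on its end face. The other one, at scene (204,262), doesn't. The rod runs from about top (248,145) to its tip at (239,182). Next I'll measure all of them.

```bash
cat >> h.py <<'E'
def rays(uv,K,k1):
    d=np.array([k1,0,0,0,0.]); return cv2.undistortPoints(np.array(uv,float).reshape(-1,1,2),K,d).reshape(-1,2)
def pose(name,o=None):
    m=vision.camera_model(name); K=np.array(m['K'])
    if name=='wrist':
        T=np.eye(4);T[:3,:3]=Rt(o['eef_rot']).as_matrix();T[:3,3]=o['eef_pos'];M=T@np.array(m['hand_eye'])
    else: M=np.linalg.inv(np.array(m['extrinsics']))
    return K,m['k1'],M
def onplane(name,uv,z,o=None):
    K,k1,M=pose(name,o); n=rays(uv,K,k1); d=np.c_[n,np.ones(len(n))]@M[:3,:3].T; c=M[:3,3]
    return c+d*((z-c[2])/d[:,2])[:,None]
def proj(name,P,o=None):
    K,k1,M=pose(name,o); W=np.linalg.inv(M); 
    return cv2.projectPoints(np.array(P,float).reshape(-1,1,3),cv2.Rodrigues(W[:3,:3])[0],W[:3,3],K,np.array([k1,0,0,0,0.]))[0].reshape(-1,2)
def topface(name,im,seed,z,o=None,tol=14):
    m=np.zeros((im.shape[0]+2,im.shape[1]+2),np.uint8); g=cv2.GaussianBlur(im,(3,3),0)
    cv2.floodFill(g,m,seed,0,(tol,)*3,(tol,)*3,cv2.FLOODFILL_FIXED_RANGE|cv2.FLOODFILL_MASK_ONLY|(255<<8))
    c=max(cv2.findContours(m[1:-1,1:-1],cv2.RETR_EXTERNAL,cv2.CHAIN_APPROX_NONE)[0],key=len)
    P=onplane(name,c.reshape(-1,2),z,o)[:,:2]*1000
    return cv2.minAreaRect(P.astype(np.float32))
E
python3 - <<'E'
from h import *
t=cv2.imread('pics/top0.png')
for n,s,z in(("soap",(361,217),.058),("bar",(355,152),.058),("cap",(176,150),.046),("bigcap",(145,121),.06)):
    print(n,[topface('top',t,s,z,tol=q) for q in(16,26)])
P=onplane('top',[(238.9,182.4),(248.3,145)],.125);print(P, np.linalg.norm(P[0]-P[1]))
print(proj('scene',P))
E
```

```text
soap [((438.2549133300781, -254.20423889160156), (53.4519157409668, 56.6461067199707), 78.63194274902344), ((438.4677734375, -254.10369873046875), (55.275691986083984, 57.84682846069336), 79.55219268798828)]
bar [((619.7506713867188, -245.50994873046875), (52.912109375, 54.653900146484375), 81.38307189941406), ((620.2918701171875, -245.86904907226562), (54.09074020385742, 56.65257263183594), 81.3321304321289)]
cap [((632.299560546875, 243.0869598388672), (40.85033416748047, 40.504268646240234), 27.177396774291992), ((632.028564453125, 243.6566162109375), (43.376686096191406, 41.75068664550781), 27.065187454223633)]
bigcap [((708.641845703125, 332.9150695800781), (55.05910873413086, 53.90607833862305), 46.98616027832031), ((709.0491943359375, 334.00537109375), (56.98762130737305, 56.45954513549805), 46.71930694580078)]
[[0.52628782 0.066582   0.125     ]
 [0.62370066 0.04276111 0.125     ]] 0.10028308445909612
[[280.56186002 172.20863636]
 [292.95831462 198.28365288]]
```

```bash
cat >> h.py <<'E'
def go(p,yaw,o=None):
    o=o or sensors.get_obs(); r=Rt(o['eef_rot'])
    t=R.from_matrix(np.array([[np.cos(yaw),np.sin(yaw),0],[np.sin(yaw),-np.cos(yaw),0],[0,0,-1.]]))
    print('t',np.round(o['time_s'],2),'shift',np.round(r.inv().apply(np.array(p)-o['eef_pos'])*1000,1),'turn',np.round((r.inv()*t).as_rotvec(),3))
E
python3 -c "
from h import *
go([.4385,-.254,.16],-.18)"
```

```text
t 0.15 shift [ 326.7 -187.2   71. ] turn [-0.001  0.     0.525]
```

Emit:
carry_out(
  deltas="327 -187 71 0 0 0.525 0;327 -187 71 0 0 0.525 0;327 -187 71 0 0 0.525 0;327 -187 71 0 0 0.525 0;327 -187 71 0 0 0.525 0;327 -187 71 0 0 0.525 0;327 -187 71 0 0 0.525 0;327 -187 71 0 0 0.525 0",
)

```text
time_s: 1.15
eef_pos: [0.439, -0.2543, 0.1601]
eef_rot: [0.0, 0.996, -0.089, -0.0]
wrist_force: [-0.0, 0.4, -0.8]
opening: 0.997
grasp_force: 0.0
```

```bash
python3 - <<'E'
from h import *
o=sensors.get_obs(); im=snap('wrist','w1.png'); print(o['eef_pos'],o['dq'].max())
s=tuple(int(v) for v in proj('wrist',[.4385,-.254,.058],o)[0]); print(s)
for q in(16,26,36): print(topface('wrist',im,s,.058,o,q))
go([.4385,-.254,.022],-.18)
E
```

```text
[ 0.43895829 -0.25433327  0.16008403] -0.0006799292423632653
(253, 194)
((438.4917907714844, -252.84742736816406), (56.23830032348633, 58.30738067626953), 78.93801879882812)
((438.5212097167969, -252.8692626953125), (57.198486328125, 58.47126770019531), 79.72345733642578)
((438.262939453125, -252.82081604003906), (57.584068298339844, 59.471282958984375), 79.20870971679688)
t 1.2 shift [ -0.3  -1.3 138.4] turn [0.001 0.    0.   ]
```

View pics/w1.png

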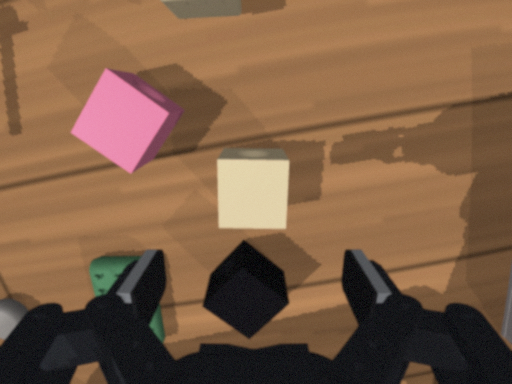

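The view is centred on the cream block at (253,190). Its +x face shows the dark hole mouth at (258,153), so the choice is confirmed. Pads straddle it. Going down to grasp.

Emit:
carry_out(
  deltas="-1 -1 62 0 0 0 0;-1 -1 120 0 0 0 0;-1 -1 149 0 0 0 0;-1 -1 149 0 0 0 0;-1 -1 149 0 0 0 1;-1 -1 149 0 0 0 1;-1 -1 149 0 0 0 1;-1 -1 149 0 0 0 1;-1 -1 149 0 0 0 1;-1 -1 149 0 0 0 1",
)

```text
time_s: 2.45
eef_pos: [0.4394, -0.2552, 0.0135]
eef_rot: [0.002, 0.996, -0.09, 0.002]
wrist_force: [-1.7, -2.4, 6.3]
opening: 0.668
grasp_force: 64.8
```

```bash
python3 -c "
from h import *
go([.4634,.082,.1095],-.24)"
```

```text
t 2.45 shift [ -36.4 -335.8  -97.2] turn [ 0.003 -0.003  0.06 ]
```

Emit:
carry_out(
  deltas="0 0 -50 0 0 0 1;0 0 -97 0 0 0 1;-6 -55 -97 0 0 0.06 1;-12 -115 -97 0 0 0.06 1;-18 -170 -97 0 0 0.06 1;-24 -230 -97 0 0 0.06 1;-30 -290 -97 0 0 0.06 1;-36 -336 -97 0 0 0.06 1;-36 -336 -97 0 0 0.06 1;-36 -336 -97 0 0 0.06 1",
)

```text
time_s: 3.7
eef_pos: [0.463, 0.0835, 0.1087]
eef_rot: [0.0, 0.993, -0.119, 0.0]
wrist_force: [-0.1, 0.5, -1.7]
opening: 0.675
grasp_force: 65.4
```

```bash
python3 - <<'E'
from h import *
o=sensors.get_obs(); im=snap('wrist','w2.png'); print(o['eef_pos'],o['wrist_force'],o['opening'])
print(proj('wrist',[[.5263,.0666,.125],[.575,.0547,.125]],o)); go([.4634,.082,.1095],-.24)
E
```

```text
[0.46295662 0.08345644 0.10866874] [-0.06439071  0.49021409 -1.74253484] 0.6749815660647309
[[257.75237934 127.09915561]
 [258.24197443 -10.32770549]]
t 3.75 shift [ 0.6  0.8 -0.9] turn [ 0.    -0.001 -0.   ]
```

View pics/w2.png

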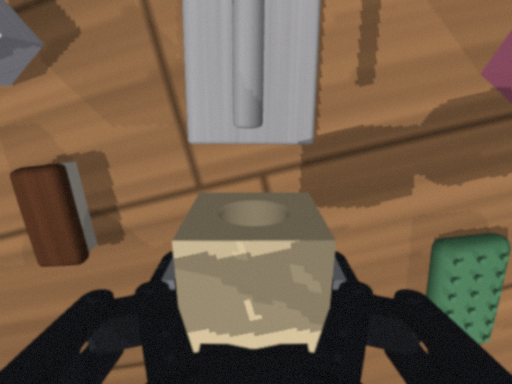

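The soap hangs straight in the grip, with its hole at (254,212). The rod runs up from its tip at (248,127), about 2 mm left of the hole. I'll shift by that much and thread.

Emit:
carry_out(
  deltas="0 -2 -1 0 0 0 1;25 -2 -1 0 0 0 1;45 -2 -1 0 0 0 1;65 -2 -1 0 0 0 1;85 -2 -1 0 0 0 1;100 -2 -1 0 0 0 1;115 -2 -1 0 0 0 1;125 -2 -1 0 0 0 1;132 -2 -1 0 0 0 1;132 -2 -1 0 0 0 1",
)

```text
time_s: 5.0
eef_pos: [0.5918, 0.054, 0.1092]
eef_rot: [0.0, 0.993, -0.12, -0.0]
wrist_force: [-0.1, -0.4, -1.5]
opening: 0.673
grasp_force: 65.4
```

```bash
python3 - <<'E'
from h import *
o=sensors.get_obs(); im=snap('wrist','w3.png'); t=snap('top','t3.png');s=snap('scene','s3.png'); print(o['eef_pos'],o['wrist_force'],o['torque'])
f=lambda im,x,y,w,h:cv2.resize(im[y:y+h,x:x+w],(400,300),interpolation=cv2.INTER_CUBIC)
cv2.imwrite('pics/c3.png',np.vstack([np.hstack([f(im,0,0,512,384),f(t,190,120,108,81)]),np.hstack([f(s,240,150,108,81),f(s,240,150,108,81)])]))
E
```

```text
[0.59176745 0.05404573 0.10922043] [-0.06239673 -0.42621332 -1.46412569] [ 0.0081819  -0.02920169  0.02396909]
```

View pics/c3.png

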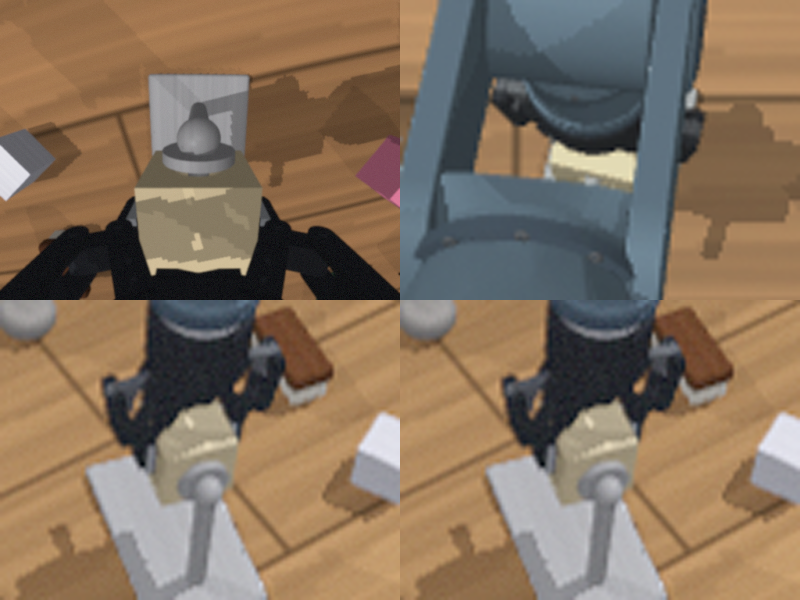

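The soap is on the rod and close against the disc. No contact force shows. I'll lower it, release and lift off.

Emit:
carry_out(
  deltas="1 0 4 0 0 0 1;1 0 8 0 0 0 1;1 0 8 0 0 0 0;1 0 8 0 0 0 0;1 0 8 0 0 0 0;1 0 8 0 0 0 0;1 0 -30 0 0 0 0;1 0 -80 0 0 0 0;1 0 -130 0 0 0 0;1 0 -130 0 0 0 0",
)

```text
time_s: 6.4
eef_pos: [0.5955, 0.0536, 0.245]
eef_rot: [-0.0, 0.993, -0.12, 0.005]
wrist_force: [0.3, 0.4, -0.4]
opening: 1.002
grasp_force: 0.0
```

```bash
python3 -c "
from h import *
im=snap('scene','s4.png')
go([.632,.243,.15],.472)"
```

```text
t 6.45 shift [  -8.5 -192.8   92. ] turn [ 0.001 -0.005 -0.712]
```

Emit:
carry_out(
  deltas="-2 -60 0 0 0 -0.18 0;-4 -120 30 0 0 -0.36 0;-8 -180 60 0 0 -0.54 0;-8 -193 92 0 0 -0.712 0;-8 -193 92 0 0 -0.712 0;-8 -193 92 0 0 -0.712 0",
)

```text
time_s: 7.2
eef_pos: [0.6305, 0.2424, 0.147]
eef_rot: [0.0, 0.973, 0.232, -0.001]
wrist_force: [-0.5, -0.5, 0.6]
opening: 1.002
grasp_force: 0.0
```

```bash
python3 - <<'E'
from h import *
o=sensors.get_obs(); im=snap('wrist','w5.png'); print(o['eef_pos'])
s=tuple(int(v) for v in proj('wrist',[.632,.243,.046],o)[0]); print(s)
for q in(16,26): print(topface('wrist',im,s,.046,o,q))
t=cv2.imread('pics/s4.png')[150:231,240:348]
cv2.imwrite('pics/c5.png',np.hstack([cv2.resize(im,(400,300)),cv2.resize(t,(400,300),interpolation=cv2.INTER_CUBIC)]))
go([.632,.243,.005],.472)
E
```

```text
[0.63049744 0.24244907 0.14699967]
(254, 192)
((630.7200927734375, 246.3477783203125), (44.09688186645508, 43.641151428222656), 26.849939346313477)
((631.1373291015625, 246.3975372314453), (44.926605224609375, 44.0953369140625), 26.820049285888672)
t 7.25 shift [  0.8  -0.5 143.3] turn [ 0.001 -0.001 -0.003]
```

View pics/c5.png

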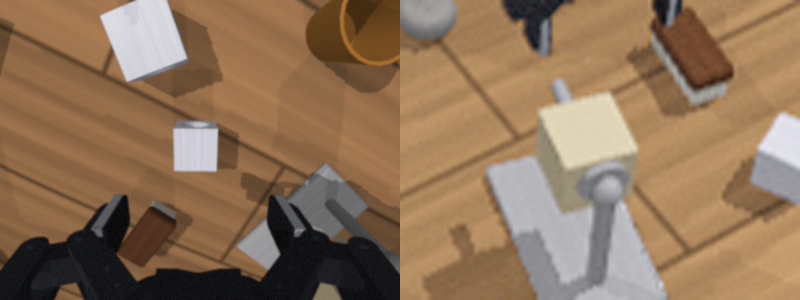

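The right panel shows the soap resting on the rod against the disc, with the rod's end free. The left panel shows the small cap at (195,147) in half-scale, with its open end towards +x (dark mouth at the top). Time to grasp it.

Emit:
carry_out(
  deltas="2 -3 55 0 0 0 0;2 -3 110 0 0 0 0;2 -3 140 0 0 0 0;2 -3 140 0 0 0 0;2 -3 140 0 0 0 1;2 -3 140 0 0 0 1;2 -3 140 0 0 0 1;2 -3 140 0 0 0 1;2 -3 140 0 0 0 1;2 -3 140 0 0 0 1",
)

```text
time_s: 8.5
eef_pos: [0.6332, 0.2471, 0.0103]
eef_rot: [0.0, 0.972, 0.234, 0.002]
wrist_force: [-0.0, -0.4, 5.3]
opening: 0.532
grasp_force: 62.7
```

```bash
python3 - <<'E'
from h import *
o=sensors.get_obs(); print(o['eef_pos'],o['wrist_force'])
u=np.array([.9714,-.2374]); nrm=np.array([.2374,.9714])
z=o['eef_pos'][2]+.125-.023
c=np.array([.6237,.0428])+.002*nrm
print(c-.16*u)
go([*(c-.16*u),z],-.24); go([*(c-.16*u+.0*nrm),.2],-.24)
E
```

```text
[0.63324145 0.24709656 0.01026177] [-0.03675249 -0.42376621  5.33219668]
[0.4687508 0.0827268]
t 8.5 shift [-220.8   71.8 -102.9] turn [-0.    -0.005  0.712]
t 8.5 shift [-220.4   72.  -190.6] turn [-0.    -0.005  0.712]
```

Emit:
carry_out(
  deltas="0 0 -60 0 0 0 1;0 0 -120 0 0 0 1;0 0 -170 0 0 0 1;-50 16 -190 0 0 0.15 1;-105 34 -190 0 0 0.32 1;-160 52 -190 0 0 0.5 1;-210 68 -190 0 0 0.66 1;-221 72 -170 0 0 0.712 1;-221 72 -130 0 0 0.712 1;-221 72 -103 0 0 0.712 1;-221 72 -103 0 0 0.712 1;-221 72 -103 0 0 0.712 1",
)

```text
time_s: 10.0
eef_pos: [0.4679, 0.0822, 0.1117]
eef_rot: [-0.0, 0.993, -0.12, 0.001]
wrist_force: [-0.1, 0.1, -2.5]
opening: 0.53
grasp_force: 62.3
```

```bash
python3 - <<'E'
from h import *
o=sensors.get_obs(); im=snap('wrist','w6.png'); print(o['eef_pos'],o['wrist_force'],o['opening'])
go([.46875,.0827,.1123],-.24)
E
```

```text
[0.46790227 0.08222575 0.11167527] [-0.12451852  0.06704422 -2.52668901] 0.5297614250852449
t 10.05 shift [ 0.4 -0.6 -0.3] turn [-0.    -0.003  0.   ]
```

View pics/w6.png

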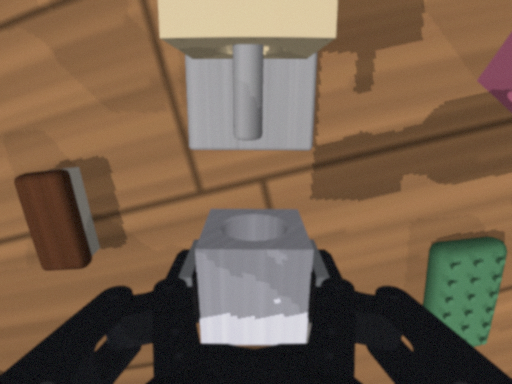

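The rod tip is at (248,138) and the cap hole at (254,226), so it needs another 2 mm to the left. Then I advance.

Emit:
carry_out(
  deltas="0 -2 0 0 0 0 1;20 -2 0 0 0 0 1;35 -2 0 0 0 0 1;50 -2 0 0 0 0 1;60 -2 0 0 0 0 1;70 -2 0 0 0 0 1;74 -2 0 0 0 0 1;74 -2 0 0 0 0 1",
)

```text
time_s: 11.05
eef_pos: [0.5393, 0.0665, 0.1101]
eef_rot: [0.0, 0.993, -0.12, -0.0]
wrist_force: [-0.1, 0.0, -2.2]
opening: 0.529
grasp_force: 62.3
```

```bash
python3 - <<'E'
from h import *
o=sensors.get_obs(); im=snap('wrist','w7.png'); print(o['eef_pos'],o['wrist_force'],o['torque'])
E
```

```text
[0.53932551 0.06651488 0.11014802] [-0.13060439  0.04697321 -2.18411964] [-0.01470869 -0.04119397 -0.04334737]
```

View pics/w7.png

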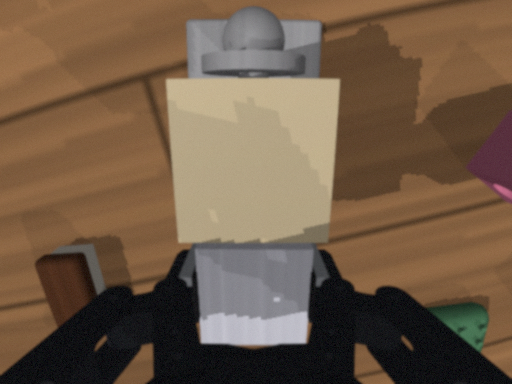

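The cap is on the rod and close to the soap, with the seam at row 243. A gap of a few mm remains between soap and disc, at rows 74–78. I'll push gently further.

Emit:
carry_out(
  deltas="3 0 0 0 0 0 1;5 0 0 0 0 0 1;6 0 0 0 0 0 1;6 0 0 0 0 0 1",
)

```text
time_s: 11.6
eef_pos: [0.5446, 0.0653, 0.1101]
eef_rot: [-0.0, 0.993, -0.12, -0.001]
wrist_force: [-3.5, 0.7, -1.1]
opening: 0.53
grasp_force: 62.5
```

Emit:
carry_out(
  deltas="2 0 0 0 0 0 1;3 0 0 0 0 0 1;3 0 0 0 0 0 1",
)

```text
time_s: 11.98
eef_pos: [0.5444, 0.0654, 0.1093]
eef_rot: [-0.0, 0.993, -0.12, -0.004]
wrist_force: [-14.3, 4.0, 5.9]
opening: 0.529
grasp_force: 63.2
```

Force has risen to about 15 N with no further travel, so the stack is seated. I'll ease off, lower, release and retreat.

Emit:
carry_out(
  deltas="-3 0 0 0 0 0 1;-3 0 4 0 0 0 1;-3 0 7 0 0 0 1;-3 0 7 0 0 0 0;-3 0 7 0 0 0 0;-3 0 7 0 0 0 0;-3 0 7 0 0 0 0;-3 0 -30 0 0 0 0;-3 0 -80 0 0 0 0;-3 0 -130 0 0 0 0;-60 0 -130 0 0 0 0;-60 0 -130 0 0 0 0",
)

```text
time_s: 13.48
eef_pos: [0.4865, 0.0796, 0.2398]
eef_rot: [-0.0, 0.993, -0.119, -0.001]
wrist_force: [0.6, -0.3, 0.6]
opening: 1.001
grasp_force: 0.0
```

```bash
python3 - <<'E'
from h import *
im=snap('wrist','w8.png'); s=snap('scene','s8.png')[150:231,240:348]
cv2.imwrite('pics/c8.png',np.hstack([cv2.resize(im,(400,300)),cv2.resize(s,(400,300),interpolation=cv2.INTER_CUBIC)]))
print(sensors.get_obs()['wrist_force'])
E
```

```text
[-0.00463028 -0.14247494  0.67856277]
```

View pics/c8.png

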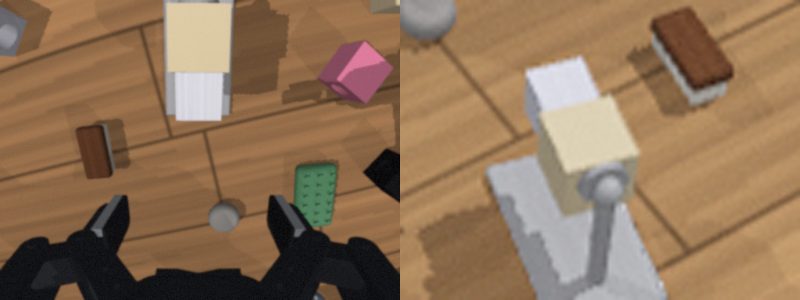

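The soap sits at the disc and the cap is tight against it, both in line with the rod. The gripper is clear.

```bash
python3 -c "
from bench import ctrl
print(ctrl.hand_in())"
```

```text
the job is handed in; nothing more can be done
None
```

I threaded the holed soap onto the rod up to the disc, pushed the end cap on, open end first, against the soap, released both, and handed the job in at about 13.5 s; the solid block was not touched, and the hand-in gave no verdict.

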